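# Draw the clean-out plug with the threaded key

### The arm

A 7-joint arm with a two-finger parallel gripper is mounted at the origin on the work surface. World frame = base frame: x ahead of the robot, y to its left, z up, the work surface at z = 0. Lengths are in m, angles in rad, forces in N, time in s.
With the tool pointing down it reaches from about 0.425 to 0.975 m from the base axis. Payload 16.7 kg.
Tool frame: the origin (TCP) lies midway between the tips of the shut fingers; the grasp point (between the pads) lies 19 mm behind it; z points along the fingers, y is the direction in which the jaws open and shut (so a half turn about z gives the same grasp; the last joint's range is limited). The gripper opens to 85 mm and grips with 20 to 120 N. Pads are 22 mm wide; open, the fingers measure 114 mm over their backs; the gripper's body (76 mm by 85 mm) begins 54 mm behind the grasp point. The pads swing forward as they close: fully open they stand 13 mm farther back than shut.
Start: joints at [1.161, 0.426, 0.074, 1.606, -0.034, 1.111, -0.067], TCP at [0.173, -0.652, 0.231] pointing down, gripper open.
Joint ranges: [-2.85, 2.85], [-0.5, 2.14], [-1.23, 1.37], [0.21, 2.46], [-1.02, 4.16], [0.16, 2.05], [-2.73, 2.73]. Speed limits (rad/s): [1.89, 1.89, 2.39, 2.39, 3.01, 3.01, 3.01].

### API

Orientations are given as a unit quaternion [w, x, y, z].
In Python, from station import sense, capture, close_job, cut_out gives the robot as it stands. The module is installed in compiled form; this text tells all that it offers.
- The arm moves only by the shell command python3 -m pendant 'ROWS' [FORCE]. ROWS is JSON, a list of rows, each a list of 7 numbers: the shift along the tool's x, y, z in mm, then the turn, a rotation vector about the tool's x, y, z in rad, then the closure, from 0 (fully open) to 1 (shut). In form: [[tx, ty, tz, wx, wy, wz, hand], ...]. A call has 1 to 5 rows; each row shifts and turns the commanded pose from where the row before left it, along the tool's axes as they then stand; what a row does not reach is not made up. A row lasts 1/10 s, in which the tool goes at most 50 mm and 8.59 degrees, less where a joint would pass 70% of its speed; a pose out of reach is approached as far as the arm can. A call is refused whole if a number of a shift passes 50 or a number of a turn 0.15, either way. A call with a gripper value outside its range is refused whole. The fingers move at their own pace and stop on an object; FORCE is the grip in N (left out, the last holds). Time passes only in rows, so rows that do not move let the fingers close. It gives the time, the measured TCP pose, the force and the opening at its end, in the units of the state.
- sense(): the state, without advancing time (a new reading comes with each control period).
- capture(name): name is "side" or "top"; returns a dict with "pixels" (480x640x3 uint8, red, green, blue), "fx", "fy", "cx", "cy" (pixels), "R" (3x3) and "t" (3): a world point X has camera coordinates R X + t. Camera axes: x right, y down, z forward; pixel columns grow to the right and rows downward; lengths in m; the calibration is good to about 2 mm. A picture is of the moment at which its call begins. There is no depth.
- close_job(): hands the job in, once; it reports no verdict.
Trained networks look in a picture, given as the dict that the camera call returned (one of the last four; its "shot" number tells which), for a name from the list of things; names that differ only in an ending like _2 or _b are one class to them, and where a whole thing is asked for, a point or a joint stands for the part that bears it (a point fixed in the world has none). Each returns a list of dicts, best first, with "score" (0 to 1); they miss things now and then, are a little off and sometimes report something else, mostly with a low value. They report only what shows in the picture. A call takes as long as a camera call. They do not tell look-alikes from the thing itself.
- cut_out(picture, thing): "pixels" (480x640 bool, what is visible of it) and "position" ([column, row] in pixels, amid what is visible of it).
The state is a dict: "time": time; "joints": joint angles; "qd": joint speeds; "joint_efforts": joint torques, N m; "tool_pos": TCP position; "orientation": TCP orientation; "force": force on the tool from outside, world axes, zero at the start; "ft_torque": the same for the moment, N m; "opening": finger opening in m.
Only numpy, scipy, OpenCV 4.12 (cv2) and the standard library are available. Lean on these libraries where they do the work, as an engineer would, in place of code of your own. Each camera call takes 0.05 s, during which the arm holds its last target. There are 200 camera calls.

### The job

The square steel plug in the cement clean-out box must come out for washing. Take the flat-handled key from its wooden stand, press it lightly on the plug's round threaded insert and find its slot by feel, screw it in clockwise (less than a quarter turn) until it comes up against its stop, and pull the plug straight up out of the box. Never force it or touch the plug with the fingers; lower plug and key gently until the plug stands upright in the dish basket, only then let go, leaving the key in the plug and everything else as it was.

Things in the scene. Friction and masses are not known exactly. Their poses are not given: they have to be found in the camera images.
- key_grip (a point): Steel key (0.15 kg) standing upright in a fixed wooden stand. This is the centre of its flat handle, grasped here: 52 mm along x, 12 mm thick along y, 36 mm tall, z up. The handle ends 18 mm below this point; then a rod 11 mm thick; then a round collar 32 mm across, 6 mm thick, its underside 62.5 mm below this point.
- key_tip (a point): Centre of the underside of the key's cross lug, 77 mm below the handle's centre, same axes. The lug is 24 mm long along x, 6 mm wide along y, 6 mm tall, on a 7 mm rod, and the same after half a turn. The collar's underside is 14.5 mm above this point.
- stand: Fixed wooden stand of the key, 80 x 60 mm, 40 mm tall. Origin at the centre of its underside, z up. The key's collar rests on its top and the lug hangs 14.5 mm down in its slot: lift the key straight up.
- plug: Square steel plug, about 0.38 kg: shaft 46 x 46 mm, 27 mm tall, under a flange 62 x 62 mm, 5 mm thick. Origin at the centre of its underside, z up, x and y parallel to its sides. In the middle of its top is a round brass insert, 38 mm across, 6 mm thick, flush, with a straight slot 26.6 x 8.6 mm over a hollow.
- plug_top (a point): Centre of the plug's top and of the slot, 32 mm above its origin, axes of the plug. The slot's long direction lies anywhere within 0.9 rad either side of the plug's x axis; this pose does not tell where: feel or look. Within about 1.2 mm and 0.1 rad of the slot, the key's lug goes in and the key sinks 14.5 mm until its collar rests on the plug.
- plug_axis (a point): Point on the plug's axis 20 mm above its origin, where the lug turns under the insert: only clockwise seen from above, under a thread flank that falls 1.5 mm, to a hard stop about 0.9 rad from the slot (do not strain against it). From 0.75 rad it holds well. Up to about 2 mm of end play remains. The insert does not turn in the plug.
- box: Fixed clean-out box: cement kerb 120 x 120 mm, 42 mm tall, with a square steel well 49 mm wide. Origin at the centre of its underside, z up. The plug's flange rests on its top (plug origin 15 mm above this). Two rubber spring pads grip the plug's shaft: pulling takes 3 to 10 N beyond the weight for the first 20 mm; it is clear after 30 mm.
- basket: Fixed orange dish basket, 200 mm along x, 240 mm along y, walls 5 mm thick and 60 mm tall, empty. Origin at the centre of its underside; its flat inner floor is 5 mm higher.
- teapot_mid (a point): white ceramic teapot with lid, 128 mm wide, 127 mm tall; point on its axis 50 mm up
- bowl_in (a point): clear glass bowl, 130 mm across, 60 mm tall; point at the centre of its inner floor
- mug_in (a point): ceramic mug, 76 mm across, 85 mm tall; point at the centre of its inner floor
- spoon0_grip (a point): steel spoon 1 of 4, 160 mm long, lying flat; point on its handle
- spoon1_grip (a point): steel spoon 2 of 4, 160 mm long, lying flat; point on its handle
- spoon2_grip (a point): steel spoon 3 of 4, 160 mm long, lying flat; point on its handle
- spoon3_grip (a point): steel spoon 4 of 4, 160 mm long, lying flat; point on its handle
There are look-alikes about, which are no part of the job. What is shaped like the box but red is not meant.

How it is judged:
By the outcome, as a careful person would: the job done as asked, in the order asked, and still so for the second after the job is handed in, with the robot touching nothing.
It also fails if it takes over 67 s, if anything falls off the work surface, if the arm or the gripper's body presses on something with over 40 N, if the wrist force passes 120 N, or if a joint passes its speed limit or range.

## Working session

There is one attempt and no reset: what is moved stays moved. The work goes in short steps, Python scripts to look and compute and a shell command to move; the robot and the scene stay as the last step left them, time stands still between calls to the robot, and variables do not carry over. Pictures are saved under pics/ and viewed, about 8 in all and at most 12, crops included, and the job is handed in when it is done.

```bash
mkdir -p pics
cat > h.py <<'E'
import numpy as np, cv2
from station import sense, capture, close_job, cut_out
def save(c,name,crop=None,scale=1):
    p=c["pixels"][:,:,::-1]
    if crop: x0,y0,x1,y1=crop; p=p[y0:y1,x0:x1]
    if scale!=1: p=cv2.resize(p,None,fx=scale,fy=scale,interpolation=cv2.INTER_CUBIC)
    cv2.imwrite("pics/"+name+".png",p)
def proj(c,X):
    q=np.array(c["R"])@np.array(X)+np.array(c["t"]); return [c["fx"]*q[0]/q[2]+c["cx"],c["fy"]*q[1]/q[2]+c["cy"]]
def back(c,uv,z):
    R=np.array(c["R"]);t=np.array(c["t"]); o=-R.T@t
    d=R.T@np.array([(uv[0]-c["cx"])/c["fx"],(uv[1]-c["cy"])/c["fy"],1]); return o+d*(z-o[2])/d[2]
E
python3 - <<'E'
from h import *
np.set_printoptions(precision=4,suppress=True)
s=sense();print(s)
T=capture("top");S=capture("side")
for c in (T,S): print(c["fx"],c["cx"],c["cy"],-np.array(c["R"]).T@c["t"],np.array(c["R"]))
save(T,"top0");save(S,"side0")
for n,z in (("key_grip",.115),("stand",.04),("plug",.047),("box",.042),("basket",.06)):
  for nm,c in (("top",T),("side",S)):
    for r in cut_out(c,n)[:3]: 
      m=r["pixels"]; print(n,nm,round(r["score"],2),r["position"],m.sum(),back(c,r["position"],z))
E
```

```text
{'time': 0.0, 'joints': array([ 1.1615,  0.4267,  0.0738,  1.6066, -0.0341,  1.1108, -0.0671]), 'qd': array([-0.0003,  0.0017,  0.0017,  0.0002,  0.0009, -0.0005, -0.0013]), 'joint_efforts': array([  0.0016, -94.9833,   3.762 , -46.3497,   0.0193,   0.0104,
         0.0001]), 'tool_pos': array([ 0.1733, -0.6519,  0.2306]), 'orientation': array([-0.0006,  0.9916,  0.1295, -0.0001]), 'force': array([0.3395, 0.3333, 0.1687]), 'ft_torque': array([-0.0305, -0.0047,  0.038 ]), 'opening': 0.08560690908539413}
483.20251853455517 322.85424510977754 243.43910228473518 [ 0.3975 -0.0421  1.1046] [[ 0.0196 -0.9994  0.029 ]
 [-0.988  -0.0238 -0.1524]
 [ 0.153  -0.0257 -0.9879]]
437.0414183080089 318.44178258526284 237.47989155438722 [ 0.4382 -0.7634  0.5921] [[ 0.9799 -0.1992  0.0046]
 [-0.1079 -0.55   -0.8282]
 [ 0.1675  0.8111 -0.5604]]
key_grip top 0.68 [410.0, 244.1] 321 [ 0.5537 -0.2494  0.115 ]
key_grip top 0.26 [150.6, 165.3] 664 [0.7083 0.2979 0.115 ]
key_grip side 0.97 [325.7, 311.1] 987 [ 0.5511 -0.2759  0.115 ]
stand top 0.61 [400.0, 253.4] 781 [ 0.544  -0.2425  0.04  ]
stand top 0.33 [412.3, 248.7] 265 [ 0.5552 -0.2702  0.04  ]
stand side 0.93 [328.0, 345.4] 1778 [ 0.5554 -0.2791  0.04  ]
plug top 0.85 [289.4, 223.1] 765 [0.6053 0.0058 0.047 ]
plug side 0.79 [321.9, 241.6] 519 [0.6054 0.0082 0.047 ]
box top 0.96 [288.4, 237.3] 2088 [0.574  0.0073 0.042 ]
box top 0.85 [470.0, 343.7] 2854 [ 0.3491 -0.3942  0.042 ]
box side 0.76 [319.1, 255.3] 2143 [ 0.5906 -0.0336  0.042 ]
box side 0.64 [206.9, 437.0] 7690 [ 0.361  -0.4058  0.042 ]
box side 0.34 [230.2, 301.0] 854 [ 0.4011 -0.141   0.042 ]
basket top 0.67 [154.5, 236.9] 10909 [0.5648 0.2966 0.06  ]
basket top 0.43 [249.6, 140.8] 2442 [0.7891 0.1004 0.06  ]
basket side 0.95 [287.4, 194.4] 4480 [0.5587 0.2132 0.06  ]
```

View pics/top0.png

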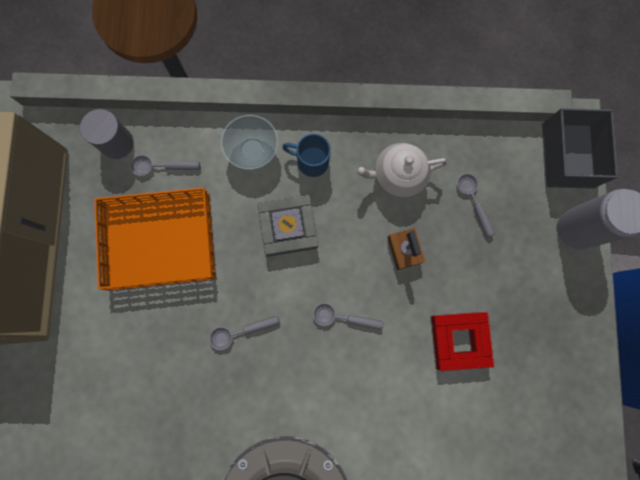

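View pics/side0.png

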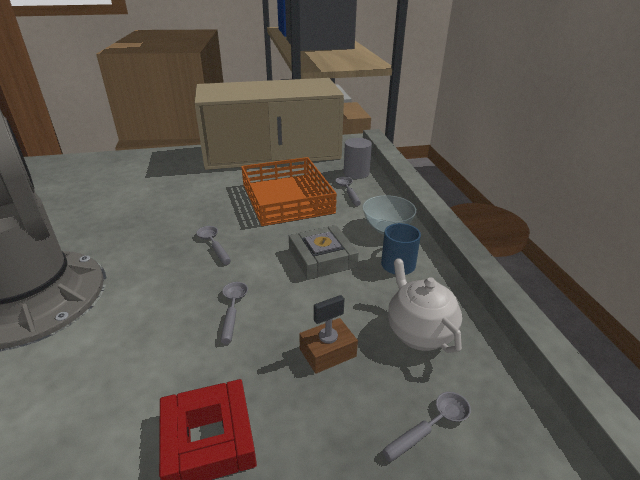

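The top view shows the basket at (155,240), the cement box with plug at (288,223), the key in its stand at (410,248), and the teapot near the key at (402,170). The red look-alike is at (463,342). Next I refine these from close crops.

Run:
```python
from h import *
np.set_printoptions(precision=4,suppress=True)
T=capture("top");S=capture("side")
a=cv2.resize(T["pixels"][190:265,250:330,::-1],(400,375),interpolation=cv2.INTER_CUBIC)
b=cv2.resize(T["pixels"][215:290,370:450,::-1],(400,375),interpolation=cv2.INTER_CUBIC)
c=cv2.resize(S["pixels"][222:279,280:361,::-1],(400,281),interpolation=cv2.INTER_CUBIC)
d=cv2.resize(S["pixels"][285:375,285:365,::-1],(250,281),interpolation=cv2.INTER_CUBIC)
im=np.zeros((656,800,3),np.uint8);im[:375,:400]=a;im[:375,400:]=b;im[375:,:400]=c;im[375:,400:650]=d
cv2.imwrite("pics/crops.png",cv2.resize(im,(732,600)))
def hullrect(c,m,z):
    ys,xs=np.nonzero(m); P=np.array([back(c,(x,y),z)[:2] for x,y in zip(xs,ys)])
    r=cv2.minAreaRect((P*1000).astype(np.float32)); return r
for nm,c in (("top",T),("side",S)):
    m=cut_out(c,"plug")[0]["pixels"]; print("plug",nm,hullrect(c,m,.047))
    m=cut_out(c,"basket")[0]["pixels"]; print("basket",nm,hullrect(c,m,.06))
    m=cut_out(c,"box")[0]["pixels"]; print("box",nm,hullrect(c,m,.042))
    m=cut_out(c,"key_grip")[0]["pixels"]; ys,xs=np.nonzero(m); print("key",nm,xs.min(),xs.max(),ys.min(),ys.max())
    m=cut_out(c,"stand")[0]["pixels"]; print("stand",nm,hullrect(c,m,.04))
```

```text
plug top ((603.5426635742188, 11.218170166015625), (62.64363479614258, 63.28835678100586), 11.195924758911133)
basket top ((561.84375, 297.5506286621094), (207.3745880126953, 252.10769653320312), 7.037117004394531)
box top ((354.31658935546875, -375.81048583984375), (120.10923767089844, 128.55870056152344), 5.419654846191406)
key top 401 419 231 255
stand top ((554.6239624023438, -252.0423583984375), (82.30216979980469, 68.31058502197266), 17.398239135742188)
plug side ((606.3601684570312, 7.217250823974609), (63.54874801635742, 68.67498016357422), 10.409951210021973)
basket side ((565.5922241210938, 258.647705078125), (215.9834442138672, 339.32135009765625), 6.972959995269775)
box side ((602.4454345703125, -14.531501770019531), (133.99249267578125, 163.27772521972656), 10.935709953308105)
key side 314 343 295 342
stand side ((557.4412231445312, -274.57110595703125), (95.06510925292969, 90.40877532958984), 16.412376403808594)
```

View pics/crops.png

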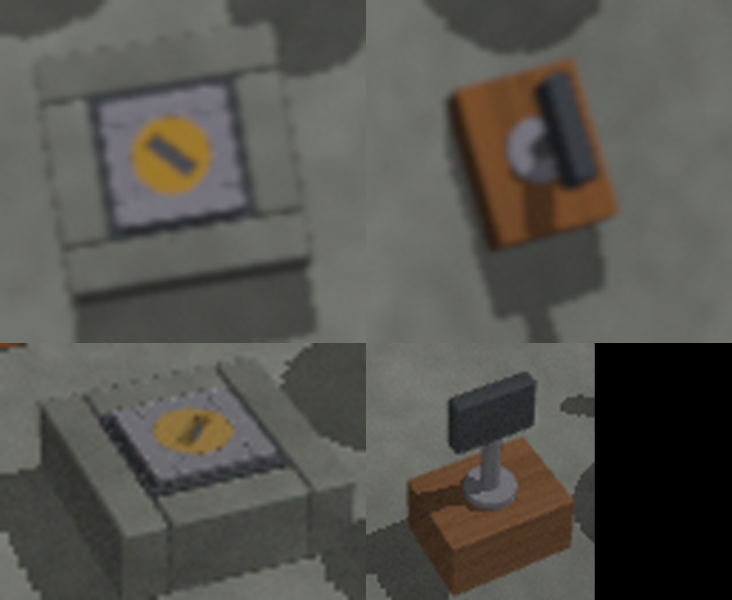

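```bash
cat > fit.py <<'E'
from h import *
from scipy.optimize import minimize
np.set_printoptions(precision=4,suppress=True)
def boxp(L,W,z0,z1): return [(x,y,z) for x in(-L/2,L/2) for y in(-W/2,W/2) for z in(z0,z1)]
def cyl(r,z0,z1): return [(r*np.cos(a),r*np.sin(a),z) for a in np.linspace(0,6.28,24) for z in (z0,z1)]
def render(c,parts,p):
    m=np.zeros((1920,2560),np.uint8); ca,sa=np.cos(p[2]),np.sin(p[2])
    for P in parts:
        uv=np.array([proj(c,(p[0]+ca*x-sa*y,p[1]+sa*x+ca*y,z)) for x,y,z in P])
        cv2.fillConvexPoly(m,cv2.convexHull(np.round(uv*4+1.5).astype(np.int32)),255)
    return cv2.resize(m,(640,480),interpolation=cv2.INTER_AREA)/255.
def fit(views,parts,p0):
    f=lambda p: sum(-np.minimum(r,m).sum()/np.maximum(r,m).sum() for c,m in views for r in [render(c,parts,p)])
    s=np.array(p0)+np.array([[0,0,0],[.006,0,0],[0,.006,0],[0,0,.08]])
    r=minimize(f,p0,method="Nelder-Mead",options=dict(initial_simplex=s,xatol=1e-4,fatol=1e-4,maxiter=150)); return r.x,-r.fun/len(views)
E
python3 - <<'E'
from fit import *
T=capture("top");S=capture("side")
zg=.1025
key=[boxp(.052,.012,zg-.018,zg+.018),cyl(.0055,zg-.058,zg-.018),cyl(.016,.040,.046)]
plug=[boxp(.062,.062,.042,.047)]; stand=[boxp(.08,.06,0,.04)]
V=lambda n:[(c,cut_out(c,n)[0]["pixels"].astype(float)) for c in (T,S)]
K=V("key_grip"); P=V("plug")
for nm,W,parts,p0 in (("key",K,key,(.553,-.265,.26)),("plug",P,plug,(.605,.008,.19))):
    print(nm,fit(W,parts,p0),"top",fit(W[:1],parts,p0),"side",fit(W[1:],parts,p0))
# handle only by darkness
hs=[]
for c,(k,m) in zip((T,S),K):
    g=c["pixels"].astype(int).max(2); mm=((m>0)&(g<85)).astype(np.uint8); n,l,st,_=cv2.connectedComponentsWithStats(mm); i=1+st[1:,4].argmax(); hs.append((c,(l==i).astype(float))); print(st[i])
print("handle",fit(hs,key[:1],(.553,-.265,.26)))
# slot
for c in (T,S):
    h=cv2.cvtColor(c["pixels"],cv2.COLOR_RGB2HSV); x,y=map(int,proj(c,(.605,.009,.047)))
    R=np.zeros((480,640),np.uint8); R[y-14:y+15,x-16:x+17]=1
    br=((h[...,0]>10)&(h[...,0]<32)&(h[...,1]>120)&(h[...,2]>110)).astype(np.uint8)*R
    cn=max(cv2.findContours(br,0,1)[0],key=cv2.contourArea); hull=cv2.convexHull(cn)
    full=np.zeros_like(br);cv2.fillConvexPoly(full,hull,1)
    q=np.array([back(c,(u,v),.047)[:2] for v,u in np.argwhere(full)]); print("insert",br.sum(),full.sum(),q.mean(0))
    inner=cv2.erode(full,np.ones((3,3))); ys,xs=np.nonzero(inner&(1-br)); 
    g=c["pixels"].astype(float).sum(2)
    w=np.array([max(0,400-g[v,u]) for v,u in zip(ys,xs)]); Q=np.array([back(c,(u,v),.047)[:2] for v,u in zip(ys,xs)])
    mu=(w[:,None]*Q).sum(0)/w.sum(); C=((Q-mu)*w[:,None]).T@(Q-mu); e,v=np.linalg.eigh(C); print("slot",len(w),mu,np.arctan2(v[1,1],v[0,1]),e)
E
```

```text
key (array([ 0.5593, -0.2593,  0.3504]), np.float64(0.4340681053867038)) top (array([ 0.553, -0.265,  0.26 ]), np.float64(-0.0)) side (array([ 0.5593, -0.2593,  0.3504]), np.float64(0.8681362107734076))
plug (array([0.6053, 0.0114, 0.1795]), np.float64(0.9348283677183534)) top (array([0.6043, 0.0119, 0.1934]), np.float64(0.9548188050930463)) side (array([0.6064, 0.0108, 0.1719]), np.float64(0.9390542521994135))
[298 135  31  29 697]
[314 296  30  47 740]
handle (array([ 0.5598, -0.2607,  0.4286]), np.float64(0.36443745649199455))
insert 167 211 [0.6043 0.0112]
slot 40 [0.6043 0.0111] 0.9499154076896889 [0.0307 0.3123]
insert 100 126 [0.6066 0.0103]
slot 22 [0.6075 0.011 ] 1.0226183035455456 [0.0161 0.2093]
```

Run:
```python
from fit import *
T=capture("top");S=capture("side")
zg=.1025
key=[boxp(.052,.012,zg-.018,zg+.018),cyl(.0055,zg-.058,zg-.018),cyl(.016,.040,.046)]
def pick(c,n,X):
    u=proj(c,X); d=min(cut_out(c,n),key=lambda r:np.hypot(r["position"][0]-u[0],r["position"][1]-u[1])); print(n,d["position"],d["pixels"].sum(),u); return (c,d["pixels"].astype(float))
K=[pick(c,"key_grip",(.557,-.26,.09)) for c in (T,S)]
print(fit(K,key,(.557,-.26,.28)),fit(K[:1],key,(.557,-.26,.28)),fit(K[1:],key,(.557,-.26,.28)))
hs=[]
for c,m in K:
    g=c["pixels"].astype(int).max(2); x,y=map(int,proj(c,(.557,-.26,zg))); R=np.zeros((480,640),bool);R[y-18:y+19,x-18:x+19]=1
    s=c["pixels"].astype(int); mm=(R&(g<80)&(s.max(2)-s.min(2)<22)).astype(np.uint8); n,l,st,_=cv2.connectedComponentsWithStats(mm); i=1+st[1:,4].argmax(); hs.append((c,(l==i).astype(float))); print(st[i])
for v in (hs,hs[:1],hs[1:]): print("handle",fit(v,key[:1],(.557,-.26,.28)))
# stand: brown
W=[]
for c in (T,S):
    h=cv2.cvtColor(c["pixels"],cv2.COLOR_RGB2HSV); x,y=map(int,proj(c,(.557,-.26,.02))); R=np.zeros((480,640),bool);R[y-35:y+36,x-35:x+36]=1
    mm=(R&(h[...,0]<20)&(h[...,1]>110)).astype(np.uint8); cn=max(cv2.findContours(mm,0,1)[0],key=cv2.contourArea); m=np.zeros_like(mm); cv2.fillConvexPoly(m,cv2.convexHull(cn),1); W.append((c,m.astype(float)))
for v in (W,W[:1],W[1:]): print("stand",fit(v,[boxp(.08,.06,0,.04)],(.557,-.26,.28)))
```

```text
key_grip [410.5, 245.4] 322 [np.float64(412.50563518181974), np.float64(244.46142499185615)]
key_grip [324.5, 314.7] 883 [np.float64(326.9533698313799), np.float64(315.1706516571754)]
(array([ 0.5591, -0.2586,  0.3213]), np.float64(0.8567630452994591)) (array([ 0.5575, -0.2582,  0.2824]), np.float64(0.8775398837993131)) (array([ 0.5595, -0.2596,  0.3423]), np.float64(0.8746418085385788))
[402 231  18  25 245]
[314 295  31  33 652]
handle (array([ 0.5585, -0.2578,  0.2624]), np.float64(0.7719401920147263))
handle (array([ 0.5581, -0.2567,  0.2396]), np.float64(0.7582952142728818))
handle (array([ 0.5598, -0.2596,  0.3671]), np.float64(0.8673730582470943))
stand (array([ 0.5591, -0.2594,  0.2838]), np.float64(0.9510172133278907))
stand (array([ 0.5576, -0.2592,  0.2753]), np.float64(0.9375055617451601))
stand (array([ 0.5599, -0.2593,  0.2811]), np.float64(0.9782696355771876))
```

```bash
cat > st.py <<'E'
from h import *
import sys
s=sense(); w,x,y,z=s["orientation"]; from scipy.spatial.transform import Rotation as Ro
R=Ro.from_quat([x,y,z,w]).as_matrix(); yaw=np.arctan2(R[1,0],R[0,0])
print("t%.2f"%s["time"],"pos",np.round(s["tool_pos"]*1000,1),"yaw%.3f"%yaw,"tilt",np.round(R[:2,2],4),"F",np.round(s["force"],1),"M",np.round(s["ft_torque"],2),"open%.1f"%(s["opening"]*1000),"q7 %.2f"%s["joints"][6])
if len(sys.argv)>3:
    d=np.array([float(a) for a in sys.argv[1:4]])-s["tool_pos"]*1000; print("to go tool mm",np.round(R.T@d,1))
E
python3 -m pendant '[[39,-23,0,0,0,-0.005,0],[39,-23,0,0,0,-0.005,0],[39,-23,0,0,0,-0.005,0],[39,-23,0,0,0,-0.005,0],[39,-23,0,0,0,-0.005,0]]' 40
python3 -m pendant '[[39,-23,0,0,0,0,0],[39,-23,0,0,0,0,0],[39,-23,0,0,0,0,0],[39,-23,0,0,0,0,0],[39,-23,0,0,0,0,0]]'
python3 -m pendant '[[39,-23,0,0,0,0,0],[39,-23,0,0,0,0,0],[0,0,0,0,0,0,0],[0,0,0,0,0,0,0]]'
python3 st.py 558.7 -259.2 83.5
```

```text
time: 2.2
tool_pos: [0.3317, -0.4881, 0.2315]
orientation: [0.0, 0.99, 0.142, 0.0]
force: [0.7, -1.0, 1.0]
opening: 0.0854
time: 2.7
tool_pos: [0.4866, -0.3229, 0.2316]
orientation: [0.0, 0.99, 0.142, 0.0]
force: [-0.0, 0.1, -0.4]
opening: 0.0856
time: 3.1
tool_pos: [0.5481, -0.2572, 0.2312]
orientation: [-0.0, 0.99, 0.143, -0.0]
force: [-0.2, -0.5, 0.6]
opening: 0.0856
t3.10 pos [ 548.1 -257.2  231.2] yaw0.287 tilt [-0.0001  0.0002] F [-0.2 -0.5  0.6] M [-0.05  0.02 -0.05] open85.6 q7 -1.00
to go tool mm [  9.6   4.9 147.7]
```

```bash
python3 -m pendant '[[5,2.5,30,0,0,0,0],[4.6,2.4,40,0,0,0,0],[0,0,40,0,0,0,0],[0,0,30,0,0,0,0],[0,0,7.7,0,0,0,0]]'
python3 -m pendant '[[0,0,0,0,0,0,0],[0,0,0,0,0,0,0.3],[0,0,0,0,0,0,0.6]]'
python3 - <<'E'
from h import *
T=capture("top");S=capture("side");x,y=map(int,proj(S,(.557,-.26,.1)));u,v=map(int,proj(T,(.557,-.26,.1)))
a=cv2.resize(S["pixels"][y-50:y+50,x-50:x+50,::-1],(400,400));b=cv2.resize(T["pixels"][v-50:v+50,u-50:u+50,::-1],(400,400))
cv2.imwrite("pics/g.png",np.hstack([a,b]))
E
python3 st.py 558.7 -259.2 83.5
```

```text
time: 3.6
tool_pos: [0.5554, -0.261, 0.0805]
orientation: [-0.001, 0.99, 0.141, -0.002]
force: [0.0, -0.8, 1.1]
opening: 0.0856
time: 3.9
tool_pos: [0.5589, -0.261, 0.0855]
orientation: [0.001, 0.99, 0.142, 0.001]
force: [-0.0, 0.4, -0.3]
opening: 0.0592
t4.00 pos [ 558.7 -260.7   85.1] yaw0.284 tilt [ 0.002  -0.0008] F [-0.8 -0.3 -0.4] M [ 0.   -0.01 -0.01] open43.9 q7 -1.04
to go tool mm [ 0.4 -1.5  1.6]
```

View pics/g.png

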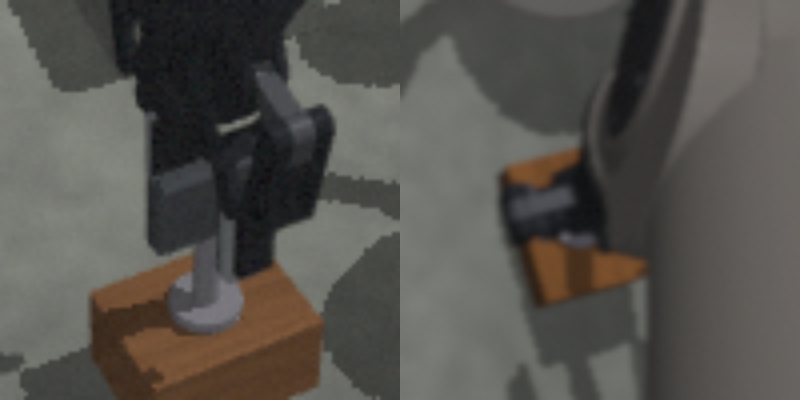

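```bash
python3 -m pendant '[[0,-1,1,0,0,0,0.7],[0,0,0,0,0,0,0.8],[0,0,0,0,0,0,0.85],[0,0,0,0,0,0,0.9]]' 40
python3 st.py
python3 -m pendant '[[0,0,0,0,0,0,1],[0,0,0,0,0,0,1],[0,0,0,0,0,0,1],[0,0,0,0,0,0,1]]' 40
python3 st.py 558.7 -259.2 83.5
```

```text
time: 4.4
tool_pos: [0.5578, -0.2594, 0.0827]
orientation: [0.0, 0.99, 0.142, 0.0]
force: [-0.8, 0.0, 1.8]
opening: 0.0117
t4.40 pos [ 557.8 -259.4   82.7] yaw0.285 tilt [ 0.0001 -0.    ] F [-0.8  0.   1.8] M [0.04 0.1  0.02] open11.7 q7 -1.04
time: 4.8
tool_pos: [0.5578, -0.2594, 0.0827]
orientation: [0.0, 0.99, 0.142, 0.0]
force: [0.3, -0.1, 2.4]
opening: 0.0117
t4.80 pos [ 557.8 -259.4   82.7] yaw0.285 tilt [ 0.0002 -0.    ] F [ 0.3 -0.1  2.4] M [-0.07  0.13  0.01] open11.7 q7 -1.04
to go tool mm [ 0.9  0.1 -0.8]
```

```bash
python3 -m pendant '[[0,0,0,0,0,0,1],[0,0,-3,0,0,0,1],[0,0,-8,0,0,0,1],[0,0,-12,0,0,0,1]]' 80
python3 st.py
python3 -m pendant '[[0,0,-20,0,0,0,1],[0,0,-25,0,0,0,1],[10,-20,-9,0,0,0,1],[17,-35,0,0,0,0,1],[17,-35,0,0,0,0,1]]'
python3 -m pendant '[[17,-35,0,0,0,0,1],[17,-35,0,0,0,0,1],[17,-35,0,0,0,0,1],[17,-35,0,0,0,0,1],[10,-16,0,0,0,-0.08,1]]'
python3 -m pendant '[[0,0,0,0,0,-0.12,1],[0,0,0,0,0,-0.12,1],[0,0,0,0,0,-0.12,1],[0,0,0,0,0,-0.12,1],[0,0,0,0,0,-0.125,1]]'
python3 -m pendant '[[0,0,0,0,0,0,1],[0,0,0,0,0,0,1]]'
python3 st.py 605.3 11.2 160
```

```text
time: 5.2
tool_pos: [0.5573, -0.2591, 0.1058]
orientation: [-0.0, 0.99, 0.142, -0.001]
force: [-0.7, -1.1, -1.0]
opening: 0.0109
t5.20 pos [ 557.3 -259.1  105.8] yaw0.285 tilt [-0.0012  0.0006] F [-0.7 -1.1 -1. ] M [-0.03  0.03 -0.02] open10.9 q7 -1.04
time: 5.7
tool_pos: [0.575, -0.1601, 0.1612]
orientation: [0.0, 0.99, 0.141, 0.001]
force: [0.1, 0.4, -1.5]
opening: 0.0112
time: 6.2
tool_pos: [0.606, 0.0153, 0.1609]
orientation: [-0.001, 0.983, 0.183, 0.001]
force: [0.4, 0.0, -2.2]
opening: 0.0109
time: 6.7
tool_pos: [0.6059, 0.011, 0.1607]
orientation: [0.0, 0.884, 0.468, 0.0]
force: [0.3, 0.1, -2.2]
opening: 0.0109
time: 6.9
tool_pos: [0.6058, 0.0108, 0.1602]
orientation: [0.0, 0.886, 0.464, 0.0]
force: [-0.5, 0.4, -1.5]
opening: 0.0108
t6.90 pos [605.8  10.8 160.2] yaw0.966 tilt [0.0005 0.    ] F [-0.5  0.4 -1.5] M [-0.02  0.02  0.01] open10.8 q7 -0.89
to go tool mm [ 0.  -0.7  0.2]
```

```bash
python3 -m pendant '[[0,-0.5,20,0,0,0,1],[0,0,20,0,0,0,1],[0,0,6,0,0,0,1],[0,0,0,0,0,0,1]]'
python3 st.py 605.3 11.2 104
python3 - <<'E'
from fit import *
s=sense();p=s["tool_pos"];T=capture("top");S=capture("side")
x,y=map(int,proj(S,(.605,.01,.07)));u,v=map(int,proj(T,(.605,.01,.07)))
a=cv2.resize(S["pixels"][y-40:y+40,x-40:x+40,::-1],(400,400),interpolation=2);b=cv2.resize(T["pixels"][v-40:v+40,u-40:u+40,::-1],(400,400),interpolation=2)
cv2.imwrite("pics/ins.png",np.hstack([a,b])); print("crop origin",x-40,y-40)
print("lug tip predicted",proj(S,(p[0],p[1],p[2]-.0572)),"collar bottom",proj(S,(p[0],p[1],p[2]-.0427)),"plugtop",proj(S,(.6053,.0112,.047)))
E
```

```text
time: 7.3
tool_pos: [0.6049, 0.0114, 0.1132]
orientation: [-0.0, 0.885, 0.465, -0.001]
force: [0.5, 0.1, -1.1]
opening: 0.0109
t7.30 pos [604.9  11.4 113.2] yaw0.968 tilt [-0.0014 -0.0001] F [ 0.5  0.1 -1.1] M [ 0.04 -0.   -0.02] open10.9 q7 -0.92
to go tool mm [0.1 0.4 9.2]
crop origin 281 192
lug tip predicted [np.float64(321.4285991178163), np.float64(237.43396686690147)] collar bottom [np.float64(321.48491986651595), np.float64(231.90094961442634)] plugtop [np.float64(321.58964557813704), np.float64(240.83458618314359)]
```

View pics/ins.png

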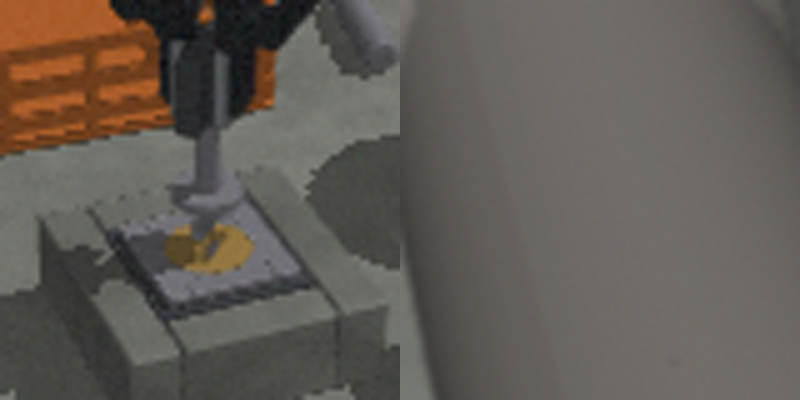

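The lug hangs at about (321,240) in the side image, directly over the slot of the brass insert, whose centre is about (323,242). The two are aligned within roughly 1 mm. I'll lower by feel.

```bash
python3 -m pendant '[[0,0.4,3,0,0,0,1],[0,0,3,0,0,0,1],[0,0,1,0,0,0,1],[0,0,0,0,0,0,1]]' | grep -E "tool|force"
python3 -m pendant '[[0,0,1,0,0,0,1],[0,0,0,0,0,0,1]]'| grep -E "tool|force"
python3 -m pendant '[[0,0,1,0,0,0,1],[0,0,0,0,0,0,1]]'| grep -E "tool|force"
python3 st.py 605.3 11.2 104
```

```text
tool_pos: [0.6056, 0.011, 0.1066]
force: [0.2, -0.3, -1.4]
tool_pos: [0.6056, 0.0111, 0.1056]
force: [-0.2, 0.2, -1.1]
tool_pos: [0.6056, 0.0111, 0.1046]
force: [-0.0, -0.2, -0.7]
t8.20 pos [605.6  11.1 104.6] yaw0.970 tilt [-0.0001  0.0001] F [-0.  -0.2 -0.7] M [-0.01  0.01  0.01] open11.0 q7 -0.92
to go tool mm [-0.1 -0.3  0.6]
```

```bash
for i in 1; do python3 -m pendant '[[0,0,1,0,0,0,1],[0,0,0,0,0,0,1]]'| grep -E "tool|force"
python3 -m pendant '[[0,0,0.7,0,0,0,1],[0,0,0,0,0,0,1]]'| grep -E "tool|force"
python3 -m pendant '[[0,0,0.7,0,0,0,1],[0,0,0,0,0,0,1]]'| grep -E "tool|force"
done; python3 st.py
```

```text
tool_pos: [0.6058, 0.0111, 0.1037]
force: [-0.2, -0.7, 1.4]
tool_pos: [0.6056, 0.0108, 0.1028]
force: [-0.6, -2.1, -1.4]
tool_pos: [0.6056, 0.0108, 0.1021]
force: [-0.5, -1.6, -1.1]
t8.80 pos [605.6  10.8 102.1] yaw0.970 tilt [-0.0003 -0.0002] F [-0.5 -1.6 -1.1] M [-0.63  0.03  0.02] open11.3 q7 -0.92
```

```bash
python3 -m pendant '[[0,0,0.8,0,0,0,1],[0,0,0,0,0,0,1]]'| grep -E "tool|force"; python3 st.py
python3 -m pendant '[[0,0,0.8,0,0,0,1],[0,0,0,0,0,0,1]]'| grep -E "tool|force"; python3 st.py
```

```text
tool_pos: [0.6056, 0.0109, 0.1013]
force: [0.1, -3.4, -0.4]
t9.00 pos [605.6  10.9 101.3] yaw0.970 tilt [-0.0002 -0.0002] F [ 0.1 -3.4 -0.4] M [-0.76  0.08  0.  ] open10.9 q7 -0.92
tool_pos: [0.6056, 0.0109, 0.1005]
force: [-0.2, -3.3, 0.2]
t9.20 pos [605.6  10.9 100.5] yaw0.970 tilt [-0.0002 -0.0001] F [-0.2 -3.3  0.2] M [-0.86  0.19 -0.03] open11.1 q7 -0.92
```

```bash
python3 -m pendant '[[-0.4,0.3,0,0,0,0,1],[0,0,0,0,0,0,1]]'>/dev/null; python3 st.py
python3 -m pendant '[[-0.2,0.1,1,0,0,0,1],[0,0,0,0,0,0,1]]'>/dev/null; python3 st.py
```

```text
t9.40 pos [605.6  10.7 100.6] yaw0.970 tilt [-0.0001  0.0003] F [-0.6 -1.6 -2. ] M [-0.47  0.11  0.01] open11.0 q7 -0.92
t9.60 pos [605.6  10.6  99.5] yaw0.970 tilt [0.     0.0003] F [-0.1 -0.3 -1.9] M [-0.2   0.12  0.  ] open11.2 q7 -0.92
```

Going in freely. I'll continue down until the collar rests, which should be near z 89.5.

```bash
python3 -m pendant '[[0,0,2,0,0,0,1],[0,0,2,0,0,0,1],[0,0,0,0,0,0,1]]'>/dev/null; python3 st.py
python3 -m pendant '[[0,0,2,0,0,0,1],[0,0,2,0,0,0,1],[0,0,0,0,0,0,1]]'>/dev/null; python3 st.py
python3 -m pendant '[[0,0,1,0,0,0,1],[0,0,0,0,0,0,1]]'>/dev/null; python3 st.py
```

```text
t9.90 pos [605.6  10.5  95.3] yaw0.970 tilt [-0.0002  0.0003] F [-0.  -0.1 -1.7] M [-0.13 -0.06  0.01] open11.0 q7 -0.92
t10.20 pos [605.6  10.4  91.3] yaw0.970 tilt [-0.0003  0.0002] F [ 0.5  0.2 -2.2] M [-0.05 -0.01  0.03] open11.2 q7 -0.93
t10.40 pos [605.6  10.4  90.5] yaw0.970 tilt [-0.0001  0.0001] F [-0.4  0.2 -1.6] M [ 0.01 -0.02  0.02] open10.8 q7 -0.93
```

```bash
python3 -m pendant '[[0,0,0.6,0,0,0,1],[0,0,0,0,0,0,1]]'>/dev/null; python3 st.py
python3 -m pendant '[[0,0,0.5,0,0,0,1],[0,0,0,0,0,0,1]]'>/dev/null; python3 st.py
python3 -m pendant '[[0,0,0.4,0,0,0,1],[0,0,0,0,0,0,1]]'>/dev/null; python3 st.py
```

```text
t10.60 pos [605.7  10.3  90. ] yaw0.970 tilt [0.     0.0001] F [-0.1 -0.3 -1.1] M [ 0.01 -0.02  0.07] open11.1 q7 -0.93
t10.80 pos [605.8  10.3  89.8] yaw0.970 tilt [ 0.0003 -0.    ] F [ 0.2 -0.9  2.2] M [-0.03  0.21 -0.03] open10.8 q7 -0.93
t11.00 pos [605.9  10.4  89.7] yaw0.970 tilt [ 0.0005 -0.0001] F [-1.9 -1.4  7.6] M [-0.03  0.79  0.02] open11.0 q7 -0.93
```

```bash
python3 -m pendant '[[0,0,-0.4,0,0,0,1],[0,0,0,0,0,0.06,1],[0,0,0,0,0,0.06,1],[0,0,0,0,0,0,1]]'>/dev/null; python3 st.py
python3 -m pendant '[[0,0,0,0,0,0.06,1],[0,0,0,0,0,0.06,1],[0,0,0,0,0,0,1]]'>/dev/null; python3 st.py
python3 -m pendant '[[0,0,0,0,0,0.06,1],[0,0,0,0,0,0.06,1],[0,0,0,0,0,0,1]]'>/dev/null; python3 st.py
```

```text
t11.40 pos [605.9  10.4  89.7] yaw0.849 tilt [ 0.0005 -0.0001] F [-0.3  0.2  3.2] M [-0.08  0.02 -0.02] open11.0 q7 -1.03
t11.70 pos [605.9  10.4  89.7] yaw0.730 tilt [ 0.0005 -0.    ] F [ 0.3 -0.4  3.7] M [-0.05  0.04 -0.01] open11.2 q7 -1.14
t12.00 pos [605.9  10.4  89.7] yaw0.611 tilt [ 0.0005 -0.    ] F [-0.5 -0.9  4.8] M [ 0.    0.03 -0.04] open10.9 q7 -1.24
```

```bash
python3 -m pendant '[[0,0,-0.1,0,0,0.06,1],[0,0,0,0,0,0.06,1],[0,0,0,0,0,0,1]]'>/dev/null; python3 st.py
python3 -m pendant '[[0,0,0,0,0,0.06,1],[0,0,0,0,0,0.06,1],[0,0,0,0,0,0,1]]'>/dev/null; python3 st.py
python3 -m pendant '[[0,0,0,0,0,0.06,1],[0,0,0,0,0,0.03,1],[0,0,0,0,0,0,1]]'>/dev/null; python3 st.py
```

```text
t12.30 pos [605.7  10.4  89.7] yaw0.492 tilt [ 0.0002 -0.    ] F [0.4 0.3 4.5] M [ 0.01  0.08 -0.04] open11.3 q7 -1.34
t12.60 pos [605.7  10.4  89.7] yaw0.372 tilt [ 0.0002 -0.    ] F [-0.9  0.2  4.5] M [ 0.09  0.02 -0.04] open11.1 q7 -1.45
t12.90 pos [605.8  10.4  89.7] yaw0.282 tilt [ 0.0002 -0.    ] F [ 0.5 -0.5  5.3] M [ 0.01  0.14 -0.03] open11.0 q7 -1.53
```

```bash
for k in 1; do
python3 -m pendant '[[0,0,-0.1,0,0,0.03,1],[0,0,0,0,0,0.03,1],[0,0,0,0,0,0,1]]'>/dev/null; python3 st.py
python3 -m pendant '[[0,0,0,0,0,0.03,1],[0,0,0,0,0,0,1]]'>/dev/null; python3 st.py
python3 -m pendant '[[0,0,0,0,0,0.03,1],[0,0,0,0,0,0,1]]'>/dev/null; python3 st.py
done
```

```text
t13.20 pos [605.7  10.4  89.7] yaw0.219 tilt [0. 0.] F [-0.9 -0.2  4.4] M [ 0.08  0.01 -0.01] open11.4 q7 -1.58
t13.40 pos [605.6  10.4  89.7] yaw0.189 tilt [-0.  0.] F [ 0.2 -0.7  4.1] M [ 0.07  0.07 -0.04] open11.1 q7 -1.61
t13.60 pos [605.7  10.4  89.7] yaw0.158 tilt [0. 0.] F [-0.4 -0.2  4.2] M [ 0.05  0.04 -0.04] open11.0 q7 -1.63
```

```bash
python3 -m pendant '[[0,0,0,0,0,0.03,1],[0,0,0,0,0,0,1]]'>/dev/null; python3 st.py
python3 -m pendant '[[0,0,0,0,0,0.02,1],[0,0,0,0,0,0,1]]'>/dev/null; python3 st.py
python3 -m pendant '[[0,0,0,0,0,0.02,1],[0,0,0,0,0,0,1]]'>/dev/null; python3 st.py
```

```text
t13.80 pos [605.6  10.4  89.7] yaw0.128 tilt [-0.  0.] F [-0.2 -0.6  4.3] M [ 0.06  0.02 -0.06] open11.1 q7 -1.66
t14.00 pos [605.7  10.4  89.8] yaw0.109 tilt [0.     0.0001] F [-0.4  0.7  4.1] M [0.12 0.02 0.03] open11.0 q7 -1.68
t14.20 pos [605.6  10.4  89.7] yaw0.089 tilt [-0.  0.] F [-0.1 -0.   3.7] M [ 0.05  0.04 -0.05] open11.1 q7 -1.69
```

```bash
python3 -m pendant '[[0,0,0,0,0,0.02,1],[0,0,0,0,0,0,1]]'>/dev/null; python3 st.py
python3 -m pendant '[[0,0,0,0,0,0.02,1],[0,0,0,0,0,0,1]]'>/dev/null; python3 st.py
python3 -m pendant '[[0,0,0,0,0,0.02,1],[0,0,0,0,0,0,1]]'>/dev/null; python3 st.py
```

```text
t14.40 pos [605.7  10.3  89.8] yaw0.069 tilt [0. 0.] F [ 0.3 -0.3  4.2] M [ 0.04  0.04 -0.01] open10.9 q7 -1.71
t14.60 pos [605.6  10.2  89.8] yaw0.049 tilt [-0.     -0.0001] F [-0.9 -0.9  4.6] M [-0.09  0.13 -0.04] open11.1 q7 -1.73
t14.80 pos [605.6  10.2  89.7] yaw0.029 tilt [-0.     -0.0001] F [-1.2 -1.2  4.2] M [-0.28  0.06  0.06] open10.8 q7 -1.75
```

```bash
python3 -m pendant '[[0,0,0,0,0,0.02,1],[0,0,0,0,0,0,1]]'>/dev/null; python3 st.py
python3 -m pendant '[[0,0,0,0,0,0.02,1],[0,0,0,0,0,0,1]]'>/dev/null; python3 st.py
```

```text
t15.00 pos [605.7  10.3  89.7] yaw0.009 tilt [ 0. -0.] F [-0.4 -0.9  4.6] M [-0.22  0.12  0.16] open11.2 q7 -1.76
t15.20 pos [605.7  10.3  89.7] yaw-0.011 tilt [0. 0.] F [-0.3 -0.6  3.5] M [-0.26  0.02  0.22] open11.1 q7 -1.78
```

```bash
python3 -m pendant '[[0,0,0,0,0,0.02,1],[0,0,0,0,0,0,1]]'>/dev/null; python3 st.py
python3 -m pendant '[[0,0,-1,0,0,-0.015,1],[0,0,-1,0,0,0,1],[0,0,0,0,0,0,1]]'>/dev/null; python3 st.py
python3 -m pendant '[[0,0,-1,0,0,0,1],[0,0,0,0,0,0,1]]'>/dev/null; python3 st.py
```

```text
t15.40 pos [605.7  10.4  89.7] yaw-0.031 tilt [0.0001 0.0001] F [ 0.1 -1.4  3. ] M [-0.11 -0.01  0.24] open11.3 q7 -1.80
t15.70 pos [605.3  10.3  91.3] yaw-0.015 tilt [-0.0009  0.    ] F [ 1.1 -0.7 -7.1] M [-0.11 -0.18  0.1 ] open11.1 q7 -1.78
t15.90 pos [605.3  10.3  92.5] yaw-0.015 tilt [-0.0007  0.    ] F [ 0.5  0.1 -9.3] M [-0.09 -0.09  0.05] open11.0 q7 -1.78
```

```bash
python3 -m pendant '[[0,0,-2,0,0,0,1],[0,0,-2,0,0,0,1]]'>/dev/null; python3 st.py
python3 -m pendant '[[0,0,-3,0,0,0,1],[0,0,-3,0,0,0,1],[0,0,-3,0,0,0,1]]'>/dev/null; python3 st.py
python3 -m pendant '[[0,0,-4,0,0,0,1],[0,0,-4,0,0,0,1],[0,0,-4,0,0,0,1]]'>/dev/null; python3 st.py
python3 -m pendant '[[0,0,-5,0,0,0,1],[0,0,-5,0,0,0,1],[0,0,-5,0,0,0,1],[0,0,0,0,0,0,1]]'>/dev/null; python3 st.py
python3 - <<'E'
from h import *
S=capture("side");x,y=map(int,proj(S,(.605,.01,.09)))
save(S,"lift",(x-50,y-50,x+50,y+50),4)
E
```

```text
t16.10 pos [605.4  10.4  96.7] yaw-0.015 tilt [-0.0005  0.0001] F [  0.   -0.4 -10.1] M [ 0.05 -0.02  0.06] open10.9 q7 -1.78
t16.40 pos [605.6  10.4 106.1] yaw-0.015 tilt [0.0001 0.    ] F [-0.5  0.7 -4.1] M [-0.07  0.02  0.04] open11.3 q7 -1.78
t16.70 pos [605.9  10.4 118.4] yaw-0.015 tilt [0.0007 0.0001] F [ 0.1  0.9 -5.3] M [ 0.02 -0.08  0.01] open11.1 q7 -1.78
t17.10 pos [606.1  10.4 133.6] yaw-0.015 tilt [0.0012 0.0002] F [ 0.4  0.  -4.3] M [ 0.01 -0.02  0.02] open11.1 q7 -1.77
```

View pics/lift.png

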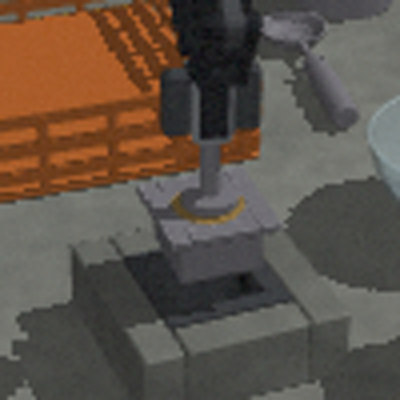

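The plug hangs from the key at about (205,230) in the crop, clear of the well and level. I'll carry it over the basket.

```bash
python3 -m pendant '[[0,0,-6,0,0,0,1],[0,0,-12,0,0,0,1],[0,0,-14,0,0,0,1],[0,0,-10,0,0,0,1],[0,0,-4,0,0,0,1]]'>/dev/null; python3 st.py
python3 -m pendant '[[-2,-10,0,0,0,0,1],[-4,-20,0,0,0,0,1],[-5,-30,0,0,0,0,1],[-5,-30,0,0,0,0,1],[-5,-30,0,0,0,0,1]]'>/dev/null
python3 -m pendant '[[-5,-30,0,0,0,0,1],[-5,-30,0,0,0,0,1],[-5,-30,0,0,0,0,1],[-5,-30,0,0,0,0,1],[-4,-20,0,0,0,0,1]]'>/dev/null
python3 -m pendant '[[-3,-16,0,0,0,0,1],[0,-10,0,0,0,0,1],[0,0,0,0,0,0,1],[0,0,0,0,0,0,1]]'>/dev/null
python3 st.py 562 297.5 85
python3 - <<'E'
from fit import *
S=capture("side");save(S,"over");T=capture("top")
m=[(c,cv2.morphologyEx(((lambda h:(h[...,0]<16)&(h[...,1]>170))(cv2.cvtColor(c["pixels"],cv2.COLOR_RGB2HSV))).astype(np.uint8),cv2.MORPH_OPEN,np.ones((3,3)))) for c in (S,)]
c,mm=m[0]; mm[:, :200]=0; mm[:,360:]=0; mm[260:]=0
f=np.zeros_like(mm); pts=np.argwhere(mm)[:,::-1].astype(np.int32); cv2.fillConvexPoly(f,cv2.convexHull(pts),1)
print(fit([(c,f.astype(float))],[boxp(.2,.24,0,.06)],(.562,.297,.12)))
E
```

```text
t17.65 pos [606.4  10.4 180.7] yaw-0.015 tilt [0.0023 0.0002] F [ 0.  -0.  -4.9] M [0.03 0.02 0.04] open11.1 q7 -1.76
t19.05 pos [562.3 296.1 178.5] yaw-0.016 tilt [-0.0002 -0.0006] F [ 0.  -0.8 -4.8] M [-0.07 -0.01 -0.03] open11.4 q7 -2.27
to go tool mm [-0.3 -1.5 93.5]
(array([0.5674, 0.305 , 0.1204]), np.float64(0.9834038120642483))
```

View pics/over.png

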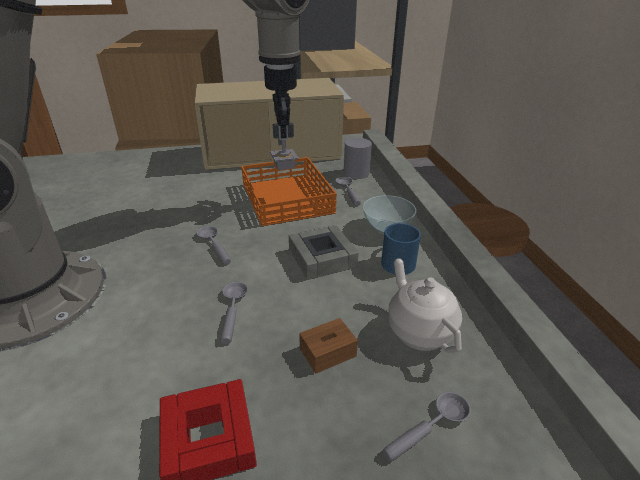

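Plug and key hang at (284,155), over the middle of the basket. Everything else is unchanged. I'll lower.

```bash
python3 -m pendant '[[0,-3,10,0,0,0,1],[0,-2,20,0,0,0,1],[0,0,25,0,0,0,1],[0,0,18,0,0,0,1],[0,0,8,0,0,0,1]]'>/dev/null
python3 -m pendant '[[0,0,4,0,0,0,1],[0,0,3,0,0,0,1],[0,0,1,0,0,0,1],[0,0,0,0,0,0,1]]'>/dev/null; python3 st.py
python3 -m pendant '[[0,0,2,0,0,0,1],[0,0,1,0,0,0,1],[0,0,0,0,0,0,1]]'>/dev/null; python3 st.py
python3 -m pendant '[[0,0,1,0,0,0,1],[0,0,1,0,0,0,1],[0,0,0,0,0,0,1]]'>/dev/null; python3 st.py
```

```text
t20.05 pos [562.4 302.2  90.3] yaw-0.015 tilt [0.0008 0.0005] F [-0.3  0.1 -4.1] M [ 0.1  -0.    0.02] open11.4 q7 -2.30
t20.35 pos [562.1 302.   86.7] yaw-0.015 tilt [-0.  0.] F [-0.4 -0.3 -4.8] M [-0.03 -0.02 -0.04] open11.1 q7 -2.30
t20.65 pos [562.  302.   84.6] yaw-0.015 tilt [-0.0002 -0.0001] F [-0.  -0.2 -5.2] M [-0.03  0.03  0.  ] open11.5 q7 -2.30
```

```bash
python3 -m pendant '[[0,0,1,0,0,0,1],[0,0,1,0,0,0,1],[0,0,0,0,0,0,1]]'>/dev/null; python3 st.py
python3 -m pendant '[[0,0,0.7,0,0,0,1],[0,0,0,0,0,0,1]]'>/dev/null; python3 st.py
python3 -m pendant '[[0,0,0.7,0,0,0,1],[0,0,0,0,0,0,1]]'>/dev/null; python3 st.py
python3 -m pendant '[[0,0,0.7,0,0,0,1],[0,0,0,0,0,0,1]]'>/dev/null; python3 st.py
```

```text
t20.95 pos [562.  302.   82.6] yaw-0.015 tilt [-0.0001 -0.0001] F [-0.2  0.1 -4.8] M [ 0.01  0.02 -0.01] open10.9 q7 -2.31
t21.15 pos [562.1 302.   82. ] yaw-0.015 tilt [-0. -0.] F [-0.9  0.8 -5.5] M [-0.05  0.03  0.02] open11.0 q7 -2.31
t21.35 pos [562.1 302.   81.3] yaw-0.015 tilt [-0.  0.] F [-0.6 -0.4 -4.4] M [-0.06  0.    0.03] open11.0 q7 -2.31
t21.55 pos [562.2 302.1  80.8] yaw-0.015 tilt [0.0003 0.0002] F [-0.1 -0.3 -1.8] M [-0.1   0.04  0.07] open10.9 q7 -2.31
```

```bash
python3 -m pendant '[[0,0,0.5,0,0,0,1],[0,0,0,0,0,0,1]]'>/dev/null; python3 st.py
python3 -m pendant '[[0,0,0.5,0,0,0,1],[0,0,0,0,0,0,1]]'>/dev/null; python3 st.py
```

```text
t21.75 pos [562.2 302.1  80.3] yaw-0.015 tilt [0.0003 0.0002] F [ 0.4 -0.9 -1.4] M [-0.05 -0.01 -0.05] open11.1 q7 -2.31
t21.95 pos [562.2 302.1  79.8] yaw-0.015 tilt [0.0003 0.0002] F [ 0.6 -0.5  0.6] M [-0.07 -0.05  0.  ] open11.6 q7 -2.31
```

```bash
python3 -m pendant '[[0,0,0,0,0,0,1],[0,0,0,0,0,0,0.85],[0,0,0,0,0,0,0.75],[0,0,0,0,0,0,0.6],[0,0,0,0,0,0,0.5]]' 20
python3 -m pendant '[[0,0,0,0,0,0,0.4],[0,0,0,0,0,0,0.4]]'>/dev/null; python3 st.py
python3 -m pendant '[[0,0,-5,0,0,0,0.4],[0,0,-15,0,0,0,0.4],[0,0,-30,0,0,0,0.4],[0,0,-40,0,0,0,0.4],[0,0,-40,0,0,0,0.4]]'>/dev/null
python3 -m pendant '[[0,0,-20,0,0,0,0.4],[-40,25,0,0,0,0,0.4],[-40,25,0,0,0,0,0.4],[0,0,0,0,0,0,0.4],[0,0,0,0,0,0,0.4]]'>/dev/null; python3 st.py
python3 - <<'E'
from h import *
S=capture("side");x,y=map(int,proj(S,(.56,.3,.06)))
a=cv2.resize(S["pixels"][y-50:y+50,x-50:x+50,::-1],(400,400));T=capture("top");u,v=map(int,proj(T,(.56,.3,.06)))
b=cv2.resize(T["pixels"][v-50:v+50,u-50:u+50,::-1],(400,400));cv2.imwrite("pics/end.png",np.hstack([a,b]))
E
```

```text
time: 22.45
tool_pos: [0.5621, 0.3021, 0.0797]
orientation: [-0.0, 1.0, -0.008, 0.0]
force: [1.1, -0.1, -0.7]
opening: 0.0429
t22.65 pos [562.1 302.   79.7] yaw-0.015 tilt [0.     0.0001] F [ 0.3  0.4 -0. ] M [ 0.01  0.08 -0.03] open51.2 q7 -2.31
t23.65 pos [481.2 253.  231.4] yaw-0.015 tilt [0.0022 0.0008] F [ 0.3 -0.1  0.6] M [-0.02 -0.08  0.06] open51.7 q7 -2.25
```

View pics/end.png

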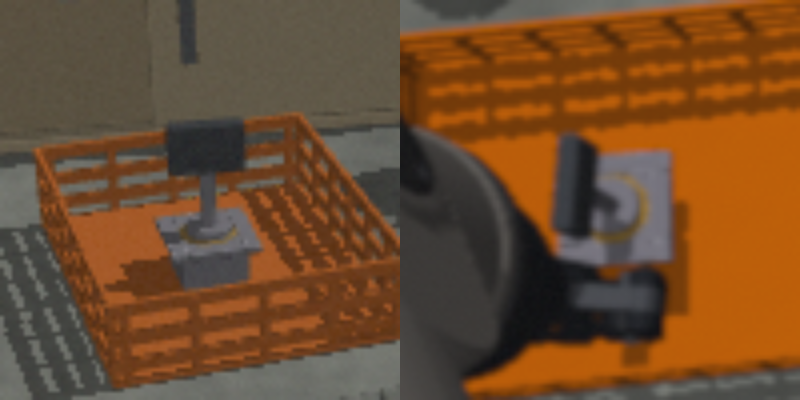

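The plug stands upright in the basket with the key in it, and the gripper is clear and touching nothing.

```bash
python3 -c "
from station import close_job; print(close_job())"
```

```text
the job is handed in; nothing more can be done
None
```

The plug is out of the cement box and stands upright in the dish basket with the key still in it. I handed the job in at about 24 s of the 67 s allowed.

- **Key and slot:** I lifted the key straight up from its stand and found the slot with light contact, after a sub-millimetre sideways shift to ease the fit. It sank until the collar rested on the plug, under about 10 N of press.
- **Screwing in:** I turned it about 0.94 rad clockwise. From there to 1.0 rad the resisting torque rose only gently, to 0.24 N m. I took that as the stop and eased back slightly. A harder stop was never felt, so this is inferred from the torque and the turn angle.
- **Pull and placing:** The plug came straight up at about 10 N and did not slip on the key. It touched the basket floor at the height I expected, and I let go only once the weight was off the gripper.

**Last checks:** The final pictures show the plug upright on the basket floor with the key vertical in it. The gripper was about 15 cm above and to one side, with wrist force near zero. A side picture taken before lowering showed everything else in its place; I took no full picture after letting go.

The camera networks mistook the mug for the key once, and the two camera views differed by about 2 mm in places. Neither affected the result.

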